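Full-power blast on a ground end mill

TASK

Blow the freshly ground end mill clean at full power: squeeze the orange trigger of the blue blow gun aimed at it, through the first stage and past the pressure point until it is fully home, keep it there for two seconds, then let go of the gun. Leave the end mill standing in its nest and do not press the black trigger of the grey gun.

Things in the scene. Friction and masses are not known exactly. Their poses are not given: they have to be found in the camera images.
- squeeze_point (a point): Blue blow gun lying on its side, orange trigger: midway between handle back and trigger front, 100 mm above the table. x: level, along the barrel to the nozzle; y: level, handle to barrel; z up. Handle x -24..0, y -52..46, 28 mm thick; trigger bar x 16..24, y -22..30, 24 mm thick. Pinch along x from above: 48 mm wide at rest, 36 mm fully home. Barrel, 30 mm diameter, centred at y = 58.
- trigger_stage1 (a joint): First-stage travel of the orange trigger towards the handle, m: 0 at rest, 0.006 at the pressure point. Takes 2.4 N to start, 4.2 N at its end; springs back when released.
- trigger_stage2 (a joint): Second-stage travel of the same trigger, m: stays 0 through the first stage, starts only when pressed with about 8 N, 0.006 fully home at 11.4 N; springs back. A grip of 20 N or more presses it home against the handle.
- station: Blue gun's holder, origin on the table straight below the squeeze point, same axes. White base plate x -70..215, y -55..95, 12 mm thick; free air from there up to handle and trigger (74 mm high). A post stands under the barrel only. It lets the gun slide 12 mm either way along x on a light centring spring (1.4 N at 12 mm), so the gun centres itself between two fingers.
- cutter_mid (a point): Centre, halfway up, of the ground end mill: 110 mm long, 20 mm thick steel shank, gold-coloured flutes, z its axis. It stands loose and upright in the grey nest before the blue gun's nozzle, 185 mm along x and 58 mm along y from the squeeze point; its top is 134 mm above the table.
- spare_trigger (a joint): Black trigger of the other gun (grey, same shape, on a green base plate with an empty nest), travel in m: 0 at rest, 0.008 pressed. Not to be used.
There are look-alikes about, which are no part of the job. Of the things shaped like the part that bears cutter_mid, the bare steel one is meant.

How it is judged (in metres and radians):
On the way:
1. the orange trigger is held fully home in its second stage for a second (value of joint trigger_stage2 above 0.0042 m), for 1 s.
At the end, for the whole second after the job is handed in: After the blast the orange trigger has sprung back (first stage under 2 mm, second under 1.5 mm), the end mill still stands in its nest (tilted less than 0.3 rad, moved less than 20 mm) and the black trigger is not pressed (less than 3 mm) (value of joint trigger_stage1 below 0.002 m and value of joint trigger_stage2 below 0.0015 m and angle between cutter_mid's own z axis and vertical below 0.3 rad and distance of cutter_mid from where it was at the start of the episode below 0.02 m and value of joint spare_trigger below 0.003 m); the robot touches nothing.
It fails at once if the black trigger of the grey gun is pressed 3 mm or more (value of joint spare_trigger above 0.003 m).
It fails at once if the end mill is knocked out of its place (tilted over 0.3 rad or moved over 20 mm) (not (angle between cutter_mid's own z axis and vertical below 0.3 rad and distance of cutter_mid from where it was at the start of the episode below 0.02 m)).
It also fails if it takes over 32 s, if anything falls off the work surface, if the arm or the gripper's body presses on something with over 40 N, if the wrist force passes 120 N, or if a joint passes its speed limit or range.

ROBOT

A 6-joint arm with a two-finger parallel gripper is mounted at the origin on the work surface. World frame = base frame: x ahead of the robot, y to its left, z up, the work surface at z = 0. Lengths are in m, angles in degrees, forces in N, time in s.
With the tool pointing down it reaches from about 0.4 to 0.825 m from the base axis. Payload 7 kg.
Tool frame: the origin (TCP) lies at the very end of the fingers, on their centre line; the grasp point (between the pads) lies 19 mm behind it; x points along the fingers, z is the direction in which the jaws open and shut, and the axes are right-handed (so a half turn about x gives the same grasp; the last joint's range is limited). The gripper opens to 88 mm and grips with 3 to 60 N. Pads are 19 mm wide; open, the fingers measure 130 mm over their backs; the gripper's body (78 mm by 193 mm) begins 47 mm behind the grasp point.
Start: joints at [-55.399, 20.546, 0.682, 0, -70.136, -16.507], TCP at [0.21, -0.642, 0.227] pointing down, gripper open.
Joint ranges: [-176.03, 176.03], [-82.01, 121.73], [-58.28, 71.71], [-173.87, 95.51], [-174.79, -0.11], [-173.66, 173.66]. Speed limits (degrees/s): [136.94, 136.94, 172.46, 180, 180, 180].

INTERFACE

Orientations are given as [roll, pitch, yaw] about the fixed x, y, z axes, in that order (R = Rz(yaw) Ry(pitch) Rx(roll)).
In Python, from plant import sensors, cams, workorder gives the robot as it stands. The module is installed in compiled form; this text tells all that it offers.
- The arm moves only by the shell command python3 -m handwheel 'ROWS' [OPENING] [FORCE]. ROWS is JSON, one flat list of numbers, 4 for each row, row after row: the shift along the tool's x, y, z in cm, then the turn about the tool's x in degrees. A call has exactly 10 rows; each row is the pose to reach, as a shift and turn from the pose commanded when the call began, along the tool's axes at that moment; what a row does not reach only later rows make up. A row lasts 1/8 s, in which the tool goes at most 62.5 mm and 10.7 degrees, less where a joint would pass 70% of its speed; a pose out of reach is approached as far as the arm can. A call with a gripper value outside its range is refused whole. OPENING is the finger opening in cm, from 0 to 8.76, set as the call begins (- or left out, the last holds). The fingers move at their own pace and stop on an object; FORCE is the grip in N (left out, the last holds). Time passes only in rows, so rows that repeat a pose let the fingers close, or fill a call up. It gives the time, the measured TCP pose, the force and the opening at its end, in the units of the state.
- sensors.get_state(): the state, without advancing time (a new reading comes with each control period).
- cams.capture(name): name is "scene" or "top"; returns a dict with "image" (480x640x3 uint8, red, green, blue), "fov_y" (degrees; the focal length in pixels is half the picture's height over the tangent of half this angle, whatever the lens; pixels are square), "cx", "cy" (the principal point, pixels), "D" ([k1, k2, p1, p2, k3] as OpenCV has them; the pictures are not rectified), "xyz" and "rotation" of the camera in the world. Camera axes: x right, y down, z forward; pixel columns grow to the right and rows downward; lengths in m; the calibration is good to about 2 mm. A picture is of the moment at which its call begins. There is no depth.
- workorder.close_job(): hands the job in, once; it reports no verdict.
The state is a dict: "time_s": time; "joints": joint angles; "qd": joint speeds; "joint_torque": joint torques, N m; "tcp_pos": TCP position; "eef_rot": TCP orientation; "contact_force": force on the tool from outside, world axes, zero at the start; "moment": the same for the moment, N m; "gripper_width": finger opening in m.
Only numpy, scipy, OpenCV 4.12 (cv2) and the standard library are available. Lean on these libraries where they do the work, as an engineer would, in place of code of your own. Each camera call takes 0.05 s, during which the arm holds its last target.

## Working session

There is one attempt and no reset: what is moved stays moved. The work goes in short steps, Python scripts to look and compute and a shell command to move; the robot and the scene stay as the last step left them, time stands still between calls to the robot, and variables do not carry over. Pictures are saved under pics/ and viewed, and the job is handed in when it is done.

```bash
mkdir -p pics; python3 - <<'E'
from plant import sensors,cams
import cv2,pickle
print(sensors.get_state())
for n in("scene","top"):
    c=cams.capture(n);pickle.dump(c,open(n+".pkl","wb"))
    cv2.imwrite(f"pics/{n}0.png",c["image"][:,:,::-1]);print({k:v for k,v in c.items() if k!="image"})
E
```

```text
{'time_s': 0.0, 'joints': array([-5.54018309e+01,  2.05892979e+01,  6.32678184e-01, -2.12474385e-02,
       -7.01350898e+01, -1.65053445e+01]), 'qd': array([ 0.11928209, -0.02893983,  0.00400635, -0.03619801, -0.0364466 ,
        0.12083451]), 'joint_torque': array([ 4.38422103e-04, -5.82718134e+01,  2.93053901e+01,  6.99716672e+00,
        6.68471883e-03, -1.82245576e-04]), 'tcp_pos': array([ 0.20943209, -0.64116225,  0.22563494]), 'eef_rot': array([  4.22002163,  89.90613988, 112.30561033]), 'contact_force': array([-0.02824428,  0.33196222,  0.36953353]), 'moment': array([ 5.46272858e-02, -7.71540295e-05,  5.78666462e-03]), 'gripper_width': 0.08737134493674545}
{'fov_y': 47.70991181713147, 'cx': 320.6082680145747, 'cy': 235.12259019182596, 'D': array([0.03451479, 0.        , 0.        , 0.        , 0.        ]), 'xyz': array([1.37131282, 0.4099156 , 0.65977514]), 'rotation': array([-124.09045968,   -0.57569268,  113.41636095])}
{'fov_y': 49.01074053536903, 'cx': 323.2946903358214, 'cy': 226.45741539881632, 'D': array([0.01226772, 0.        , 0.        , 0.        , 0.        ]), 'xyz': array([0.45524773, 0.07727205, 1.33910171]), 'rotation': array([-173.09425394,    0.55452396,  -91.06676431])}
```

View pics/scene0.png

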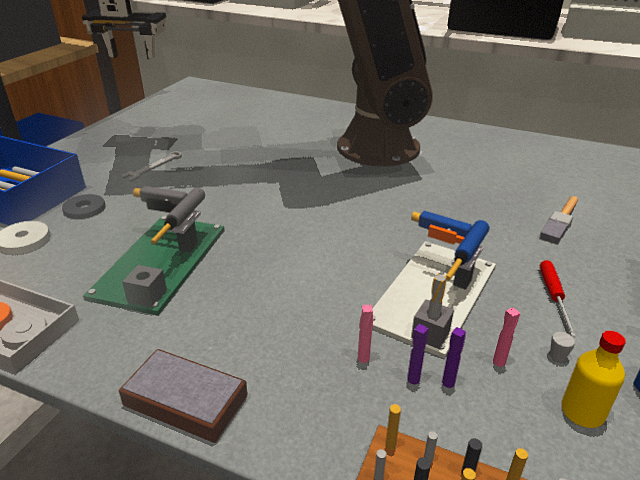

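View pics/top0.png

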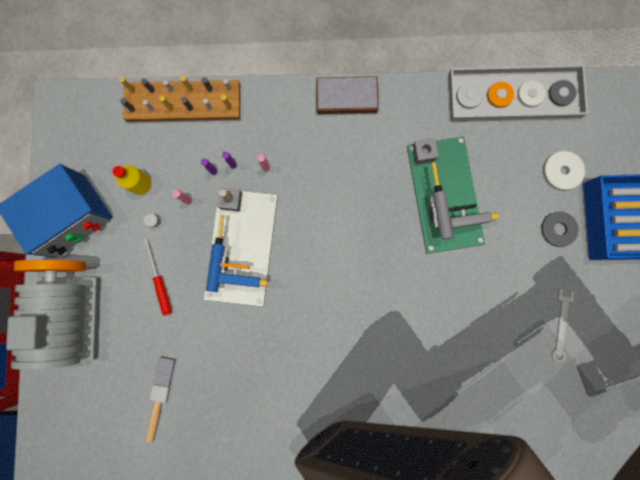

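The scene view shows the blue gun on the white plate around (450,240), with an upright end mill in a nest at (437,300). The grey gun is on the green plate at (180,230). In the top view the blue gun is at about (235,268), with the orange trigger at (237,266), and the nest at (227,198).

Candidates, in top-view pixels:
- **Guns:** blue at (235,268) and grey at (455,218). Blue with the orange trigger is the one meant.
- **Cutters:** the bare steel one in the nest at (226,196). The purple ones at (209,167) and (229,160) and the pink ones at (263,162) and (181,197) are look-alikes.

I'll confirm this in an enlarged crop.

```bash
cat > h.py <<'E'
import cv2,pickle,numpy as np
from scipy.spatial.transform import Rotation as R
def load(n): return pickle.load(open(n+".pkl","rb"))
def KD(c):
    f=240/np.tan(np.radians(c["fov_y"]/2)); return np.array([[f,0,c["cx"]],[0,f,c["cy"]],[0,0,1.]]),np.array(c["D"])
def cast(c,px,z):
    K,D=KD(c); p=cv2.undistortPoints(np.array(px,float).reshape(-1,1,2),K,D).reshape(-1,2)
    d=np.c_[p,np.ones(len(p))]@R.from_euler("xyz",c["rotation"],degrees=True).as_matrix().T
    o=np.array(c["xyz"]); return o+d*((z-o[2])/d[:,2])[:,None]
def proj(c,P):
    K,D=KD(c); M=R.from_euler("xyz",c["rotation"],degrees=True).as_matrix().T
    return cv2.projectPoints(np.array(P,float).reshape(-1,1,3),cv2.Rodrigues(M)[0],-M@np.array(c["xyz"]),K,D)[0].reshape(-1,2)
E
python3 - <<'E'
from h import *
t=load("top");s=load("scene")
a=cv2.resize(t["image"][180:315,190:290],None,fx=4,fy=4,interpolation=2)
b=cv2.resize(s["image"][200:360,360:500],None,fx=3,fy=3,interpolation=2)
o=np.zeros((540,820,3),np.uint8);o[:540,:400]=a;o[:480,400:]=b
cv2.imwrite("pics/crop.png",o[:,:800,::-1])
def masks(c,x0,x1,y0,y1):
    h=cv2.cvtColor(c["image"],cv2.COLOR_RGB2HSV); roi=np.zeros(h.shape[:2],np.uint8);roi[y0:y1,x0:x1]=255
    return {"blue":cv2.inRange(h,(98,120,50),(125,255,255))&roi,"or":cv2.inRange(h,(5,180,90),(17,255,255))&roi,"wh":cv2.inRange(h,(0,0,185),(179,50,255))&roi}
for n,r in(("top",(195,290,180,315)),("scene",(360,500,200,360))):
    c=t if n=="top" else s
    for k,m in masks(c,*r).items():
        q=cv2.findContours(m,0,2)[0]
        for x in q:
            if cv2.contourArea(x)>15: print(n,k,cv2.contourArea(x),cv2.minAreaRect(x),cv2.boxPoints(cv2.minAreaRect(x)).round(1).tolist())
m=masks(t,195,290,180,315)["wh"]
pts=cv2.findNonZero(m)
bx=cv2.boxPoints(cv2.minAreaRect(cv2.convexHull(pts)))
P=cast(t,bx,.012);print(bx,P.round(4),np.linalg.norm(np.diff(P,axis=0),axis=1))
E
```

```text
top blue 773.0 ((232.5, 266.5), (47.0, 51.0), 90.0) [[207.0, 243.0], [258.0, 243.0], [258.0, 290.0], [207.0, 290.0]]
top wh 816.5 ((233.94223022460938, 294.5109558105469), (59.95933151245117, 18.42708396911621), 3.2704880237579346) [[203.5, 302.0], [204.5, 283.6000061035156], [264.3999938964844, 287.0], [263.29998779296875, 305.3999938964844]]
top wh 2977.5 ((242.4384765625, 230.9923095703125), (58.42035675048828, 80.25047302246094), 7.125016689300537) [[208.5, 267.20001220703125], [218.39999389648438, 187.60000610351562], [276.3999938964844, 194.8000030517578], [266.3999938964844, 274.3999938964844]]
scene blue 1117.0 ((451.6741638183594, 226.42135620117188), (65.18987274169922, 43.45991516113281), 32.0053825378418) [[412.5, 227.60000610351562], [435.6000061035156, 190.6999969482422], [490.79998779296875, 225.3000030517578], [467.79998779296875, 262.1000061035156]]
scene or 332.5 ((445.1468200683594, 234.8440399169922), (36.01426696777344, 11.877047538757324), 16.699243545532227) [[426.20001220703125, 235.39999389648438], [429.6000061035156, 224.0], [464.1000061035156, 234.300003051
[... 651 characters left out ...]
48242188, 103.63619232177734), 29.05460548400879) [[428.6000061035156, 345.20001220703125], [479.0, 254.6999969482422], [495.20001220703125, 263.70001220703125], [444.8999938964844, 354.29998779296875]]
scene wh 476.0 ((435.2924499511719, 252.22640991210938), (38.04887771606445, 16.483266830444336), 15.945395469665527) [[414.70001220703125, 254.89999389648438], [419.29998779296875, 239.10000610351562], [455.79998779296875, 249.5], [451.29998779296875, 265.3999938964844]]
[[203.26157 298.90768]
 [217.20001 187.40001]
 [276.4     194.80002]
 [262.46155 306.30768]] [[0.4397 0.3907 0.012 ]
 [0.7225 0.3574 0.012 ]
 [0.7002 0.2056 0.012 ]
 [0.4186 0.2426 0.012 ]] [0.28480074 0.15343398 0.28404972]
```

View pics/crop.png

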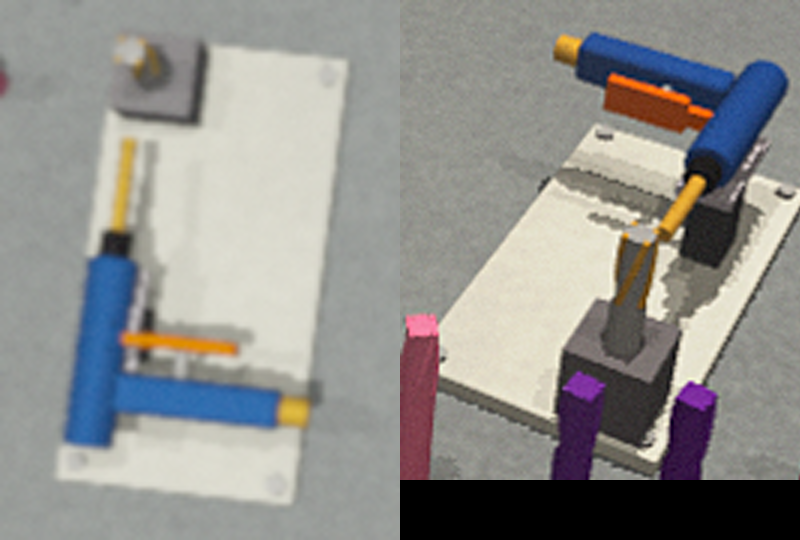

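The crop confirms it. The blue gun's orange trigger bar is at crop (180,345), and the bare steel, gold-fluted mill stands in the grey nest at crop (130,60). The purple and pink ones stand off the plate. Next I'll get the pose from the plate and cross-check it with the trigger and cutter.

```bash
python3 - <<'E'
from h import *
from plant import sensors
t=load("top");s=load("scene")
L=np.array([[-70,95],[215,95],[215,-55],[-70,-55]])/1000
W=np.array([[.4397,.3907],[.7225,.3574],[.7002,.2056],[.4186,.2426]])
lc,wc=L.mean(0),W.mean(0)
H=(L-lc).T@(W-wc);th=np.arctan2(H[0,1]-H[1,0],H[0,0]+H[1,1])
M=np.array([[np.cos(th),-np.sin(th)],[np.sin(th),np.cos(th)]]);sp=wc-M@lc
print("yaw",np.degrees(th),"sp",sp, "r",np.linalg.norm(sp))
def w(x,y,z): return np.r_[sp+M@[x/1000,y/1000],z/1000]
# trigger/handle independent
h=cv2.cvtColor(t["image"],cv2.COLOR_RGB2HSV)
m=cv2.inRange(h,(5,120,90),(22,255,255));m[:260]=0;m[274:]=0;m[:,:219]=0;m[:,252:]=0
p=cv2.findNonZero(m).reshape(-1,2).astype(float);print(len(p),p.mean(0))
q=cast(t,p,.112);print("trig pts local",((q[:,:2]-sp)@M*1000).min(0),((q[:,:2]-sp)@M*1000).max(0),((q[:,:2]-sp)@M*1000).mean(0))
mb=cv2.inRange(h,(98,120,50),(125,255,255));r=mb.copy();r[:]=0;r[265:300,224:262]=mb[265:300,224:262]
p=cv2.findNonZero(r).reshape(-1,2).astype(float);l=(cast(t,p,.114)[:,:2]-sp)@M*1000;print("handle",l.min(0),l.max(0),l.mean(0))
for c,n in((t,"top"),(s,"scene")):
    im=c["image"][:,:,::-1].copy();x0,y0,x1,y1=(190,180,290,315) if n=="top" else (360,200,500,360)
    im=cv2.resize(im[y0:y1,x0:x1],None,fx=4,fy=4,interpolation=2)
    for P in ([w(*a) for a in B] for B in ([(-24,-52,114),(0,-52,114),(0,43,114),(-24,43,114)],[(16,-22,112),(24,-22,112),(24,30,112),(16,30,112)],[(175,58,134),(185,68,134),(195,58,134),(185,48,134)],[(-70,95,12),(215,95,12),(215,-55,12),(-70,-55,12)])):
        u=(proj(c,P)-[x0,y0]+.5)*4
        cv2.polylines(im,[u.round().astype(int)],True,(0,255,0),1)
    cv2.imwrite(f"pics/ov_{n}.png",im[:600])
E
python3 - <<'E'
import cv2,numpy as np
a=cv2.imread("pics/ov_top.png");b=cv2.imread("pics/ov_scene.png")
o=np.zeros((600,800,3),np.uint8);o[:540,:400]=a;o[:,400:]=b[:600,120:520];cv2.imwrite("pics/ov.png",o)
E
```

```text
yaw -7.348444641501464 sp [0.4957874  0.28851225] r 0.5736239779416831
96 [233.85416667 265.3125    ]
trig pts local [ 13.91303677 -23.01405615] [24.15330529 41.08851479] [20.04774074 10.57402581]
handle [-21.57493314 -51.33980793] [-1.2177018  30.34721738] [-11.53388278 -10.08144166]
```

View pics/ov.png

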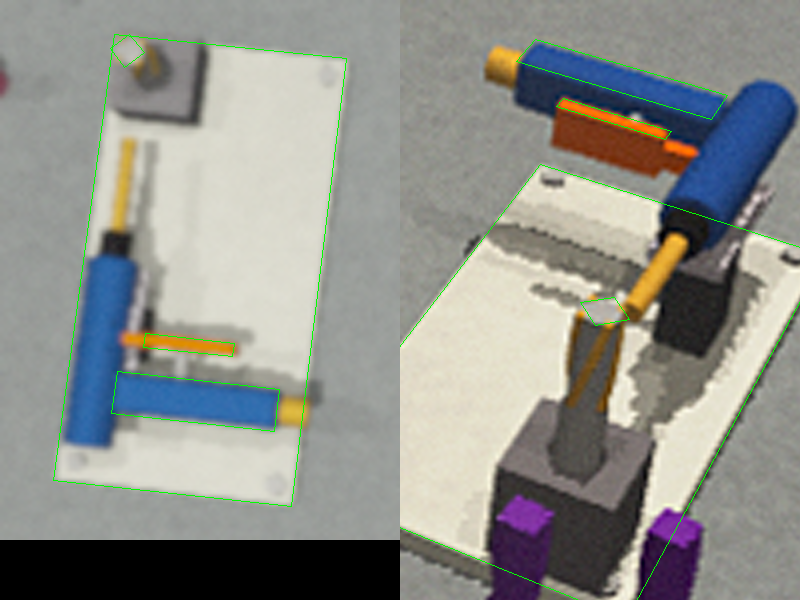

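The drawn outlines fit the handle, trigger, mill top and plate in both views: squeeze point (0.496, 0.2885), yaw -7.35°. Now the approach displacement in tool axes.

```bash
cat > plan.py <<'E'
from h import *
from plant import sensors
SP=np.array([.4958,.2885]);G=np.radians(-7.35);gx=np.array([np.cos(G),np.sin(G),0])
def plan(*targets):
    s=sensors.get_state();Rt=R.from_euler("xyz",s["eef_rot"],degrees=True).as_matrix();p=np.array(s["tcp_pos"])
    print("t",s["time_s"],"tcp",p.round(4),"down",Rt[:,0].round(4),"w",round(s["gripper_width"],4),"F",s["contact_force"].round(2),"j",s["joints"].round(1))
    v=Rt.T@gx;a=np.degrees(np.arctan2(-v[1],v[2]))
    print("turn",round(a,2),"or",round((a+180+180)%360-180,2),"ideal down in tool",(Rt.T@[0,0,-1]).round(4))
    d=p[:2]-SP;print("local off mm",(np.array([[np.cos(G),np.sin(G)],[-np.sin(G),np.cos(G)]])@d*1000).round(1))
    for T in targets: print(T,"shift cm",(Rt.T@(np.array(T)-p)*100).round(2))
E
python3 -c "
from plan import *
plan([.36,-.38,.24],[.45,-.15,.24],[.49,.1,.24],[.4958,.2885,.24],[.4958,.2885,.081])
print(cast(load('top'),[[455,218]],.11))"
```

```text
t 0.1 tcp [ 0.2095 -0.6412  0.2257] down [-6.0e-04  1.4e-03 -1.0e+00] w 0.0871 F [0.37 0.   0.26] j [-55.4  20.6   0.6  -0.  -70.1 -16.5]
turn 115.44 or -64.56 ideal down in tool [ 1.0e+00 -2.0e-04 -1.5e-03]
local off mm [-165.  -958.7]
[0.36, -0.38, 0.24] shift cm [ -1.4  -22.42  20.16]
[0.45, -0.15, 0.24] shift cm [ -1.37 -38.11  39.23]
[0.49, 0.1, 0.24] shift cm [ -1.34 -49.68  61.75]
[0.4958, 0.2885, 0.24] shift cm [ -1.32 -56.08  79.49]
[0.4958, 0.2885, 0.081] shift cm [ 14.58 -56.09  79.46]
[[ 0.61819669 -0.2232652   0.11      ]]
```

```bash
python3 -m handwheel '[-1.3,-3.8,3.9,-4, -1.3,-7.6,7.8,-10, -1.3,-11.4,11.8,-16, -1.3,-15.2,15.7,-22, -1.3,-19,19.6,-28, -1.3,-22.9,23.5,-34, -1.3,-26.7,27.5,-42, -1.3,-30.5,31.4,-50, -1.3,-34.3,35.3,-58, -1.3,-38.1,39.2,-64.6]' 8.76 20
python3 -c "
from plan import *
plan([.49,.1,.24],[.4958,.2885,.24],[.4958,.2885,.15],[.4958,.2885,.081])"
```

```text
time_s: 1.35
tcp_pos: [0.4503, -0.1489, 0.2396]
eef_rot: [-149.3, 90.0, 23.7]
contact_force: [1.4, 0.7, 0.1]
gripper_width: 0.0875
t 1.35 tcp [ 0.4503 -0.1489  0.2396] down [ 2.e-04  1.e-04 -1.e+00] w 0.0875 F [1.35 0.71 0.12] j [  5.6   0.7 -22.5  -0.  -66.8 -12.6]
turn -179.71 or 0.29 ideal down in tool [1.e+00 1.e-04 2.e-04]
local off mm [  10.9 -439.6]
[0.49, 0.1, 0.24] shift cm [ -0.04 -25.19  -0.88]
[0.4958, 0.2885, 0.24] shift cm [-4.000e-02 -4.397e+01  8.700e-01]
[0.4958, 0.2885, 0.15] shift cm [  8.96 -43.97   0.87]
[0.4958, 0.2885, 0.081] shift cm [ 15.86 -43.96   0.87]
```

```bash
python3 -m handwheel '[0,-5.5,0.1,0, 0,-11,0.2,0, 0,-16.5,0.3,0, 0,-22,0.4,0, 0,-27.5,0.5,0, 0,-33,0.6,0, 0,-38.5,0.8,0.3, 0,-44,0.9,0.3, 3,-44,0.9,0.3, 7,-44,0.9,0.3]'
python3 -c "
from plan import *
plan([.4958,.2885,.081])
from plant import cams
o=[]
for n,b in(('top',(170,160,310,320)),('scene',(370,140,510,300))):
    c=cams.capture(n);o.append(cv2.resize(c['image'][b[1]:b[3],b[0]:b[2],::-1],(400,457),interpolation=2))
cv2.imwrite('pics/pre.png',np.hstack(o))"
```

```text
time_s: 2.6
tcp_pos: [0.4971, 0.2881, 0.1689]
eef_rot: [-120.9, 89.9, 51.6]
contact_force: [-0.4, 0.1, -0.5]
gripper_width: 0.0877
t 2.6 tcp [0.4971 0.2881 0.1689] down [ 7.e-04  9.e-04 -1.e+00] w 0.0877 F [-0.43  0.13 -0.53] j [ 49.6  13.7 -17.   -0.  -59.3 -57.1]
turn 179.82 or -0.18 ideal down in tool [1.e+00 1.e-03 6.e-04]
local off mm [ 1.3 -0.2]
[0.4958, 0.2885, 0.081] shift cm [ 8.79 -0.01  0.14]
```

View pics/pre.png

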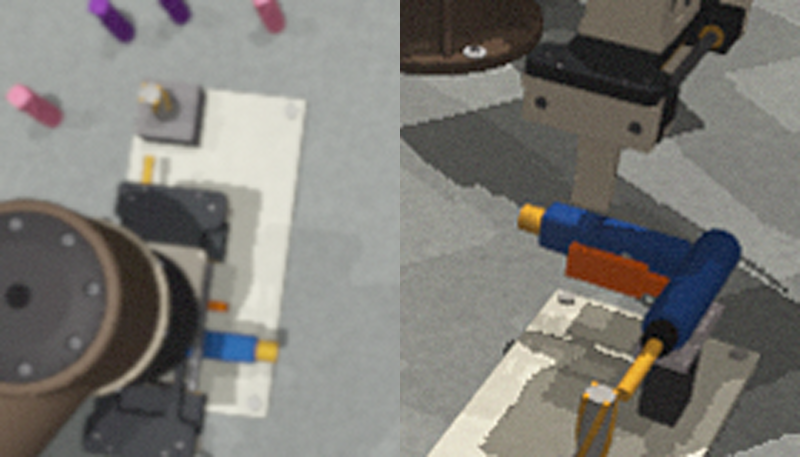

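The gripper hangs level and straddles the gun: the front finger shows at (595,180) in the scene crop, and the trigger and handle sit between the jaws in the top crop. The mill is untouched at (150,95). Descending now.

```bash
python3 -m handwheel '[1.5,0,0.1,0, 3,0,0.1,0, 4.5,0,0.1,0, 6,0,0.1,0, 7,0,0.1,0, 8,0,0.1,0, 8.8,0,0.1,0, 8.8,0,0.1,0, 8.8,0,0.1,0, 8.8,0,0.1,0]'
python3 -c "
from plan import *
plan([.4958,.2885,.081])
from plant import cams
c=cams.capture('scene');cv2.imwrite('pics/dn.png',cv2.resize(c['image'][140:300,370:510,::-1],(560,600)))"
```

```text
time_s: 3.95
tcp_pos: [0.4963, 0.2873, 0.082]
eef_rot: [-128.0, 90.0, 44.4]
contact_force: [0.4, 0.1, -0.3]
gripper_width: 0.0877
t 3.95 tcp [0.4963 0.2873 0.082 ] down [ 6.e-04  6.e-04 -1.e+00] w 0.0877 F [ 0.4   0.11 -0.27] j [ 49.6  18.8 -22.9   0.  -48.3 -57.2]
turn 179.75 or -0.25 ideal down in tool [1.e+00 7.e-04 5.e-04]
local off mm [ 0.6 -1.2]
[0.4958, 0.2885, 0.081] shift cm [ 0.1  -0.11  0.06]
```

View pics/dn.png

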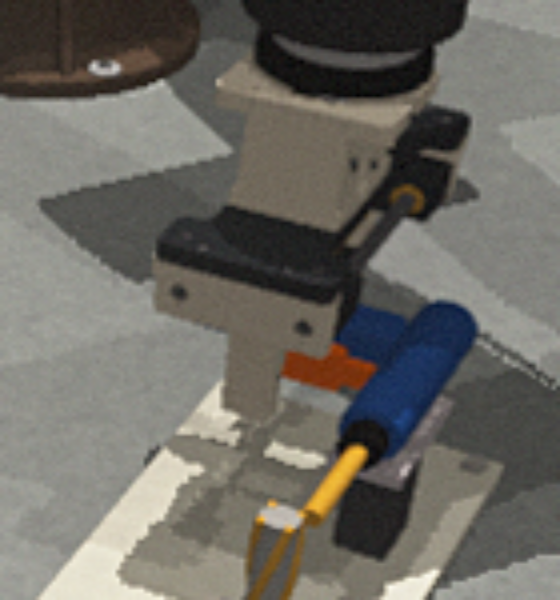

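The front finger (250,370) is in front of the orange trigger (330,365) and touches nothing. Closing with 30 N.

```bash
python3 -m handwheel '[0,0,0,0, 0,0,0,0, 0,0,0,0, 0,0,0,0, 0,0,0,0, 0,0,0,0, 0,0,0,0, 0,0,0,0, 0,0,0,0, 0,0,0,0]' 0 30
```

```text
time_s: 5.25
tcp_pos: [0.496, 0.2871, 0.0816]
eef_rot: [-71.9, 90.0, 100.5]
contact_force: [-0.4, -0.2, 0.3]
gripper_width: 0.0353
```

The width is about 36 mm, so the trigger is fully home. Holding for two more calls (2.5 s) and checking.

```bash
python3 -m handwheel '[0,0,0,0, 0,0,0,0, 0,0,0,0, 0,0,0,0, 0,0,0,0, 0,0,0,0, 0,0,0,0, 0,0,0,0, 0,0,0,0, 0,0,0,0]'
python3 -c "
from h import *
from plant import cams
c=cams.capture('scene');cv2.imwrite('pics/sq.png',cv2.resize(c['image'][180:370,370:510,::-1],(440,600)))"
python3 -m handwheel '[0,0,0,0, 0,0,0,0, 0,0,0,0, 0,0,0,0, 0,0,0,0, 0,0,0,0, 0,0,0,0, 0,0,0,0, 0,0,0,0, 0,0,0,0]'
```

```text
time_s: 6.5
tcp_pos: [0.496, 0.287, 0.0816]
eef_rot: [21.5, 90.0, -166.1]
contact_force: [-0.3, -0.0, 0.6]
gripper_width: 0.0356
time_s: 7.8
tcp_pos: [0.4961, 0.2871, 0.0816]
eef_rot: [-125.5, 90.0, 46.9]
contact_force: [-0.3, 0.8, 0.6]
gripper_width: 0.0354
```

View pics/sq.png

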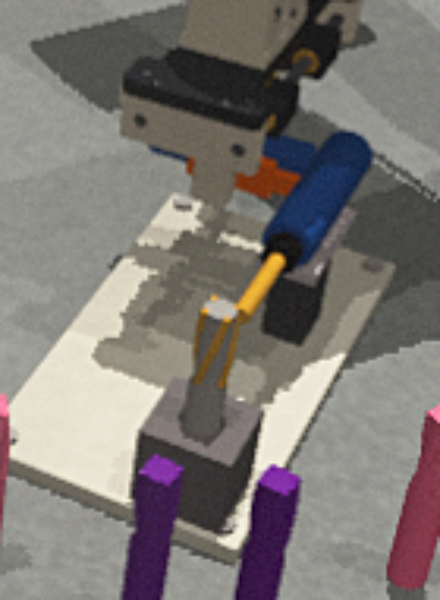

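The finger holds the orange trigger (255,180) against the handle, and the mill still stands upright at (210,360). It has been held for over 2.5 s at about 35.5 mm, so I'll release it and then lift away.

```bash
python3 -m handwheel '[0,0,0,0, 0,0,0,0, 0,0,0,0, 0,0,0,0, 0,0,0,0, 0,0,0,0, 0,0,0,0, 0,0,0,0, 0,0,0,0, 0,0,0,0]' 8.76
python3 -m handwheel '[-1,0,0,0, -2.5,0,0,0, -4,0,0,0, -6,0,0,0, -8,0,0,0, -10,0,0,0, -12,0,0,0, -14,0,0,0, -15,0,0,0, -15,0,0,0]'
python3 -c "
from plan import *
from plant import cams
plan()
c=cams.capture('scene');cv2.imwrite('pics/end.png',cv2.resize(c['image'][180:370,370:510,::-1],(440,600)))
def cen(c):
    h=cv2.cvtColor(c['image'],cv2.COLOR_RGB2HSV);m=cv2.inRange(h,(5,180,90),(17,255,255));m[:215]=0;m[260:]=0;m[:,:415]=0;m[:,480:]=0
    return cv2.findNonZero(m).reshape(-1,2).mean(0),int((m>0).sum())
print(cen(load('scene')),cen(c))"
```

```text
time_s: 9.05
tcp_pos: [0.4961, 0.287, 0.0816]
eef_rot: [-179.1, 90.0, -6.7]
contact_force: [-0.4, 0.0, 0.2]
gripper_width: 0.0877
time_s: 10.3
tcp_pos: [0.4963, 0.2873, 0.2326]
eef_rot: [-121.6, 89.9, 50.8]
contact_force: [-0.5, -0.2, -1.1]
gripper_width: 0.0877
t 10.3 tcp [0.4963 0.2873 0.2326] down [ 0.0012  0.0015 -1.    ] w 0.0877 F [-0.5  -0.19 -1.12] j [ 49.6  10.7 -12.   -0.  -67.1 -57.2]
turn 179.74 or -0.26 ideal down in tool [1.     0.0016 0.001 ]
local off mm [ 0.6 -1.1]
(array([444.02666667, 234.4       ]), 375) (array([444.27123288, 234.51506849]), 365)
```

View pics/end.png

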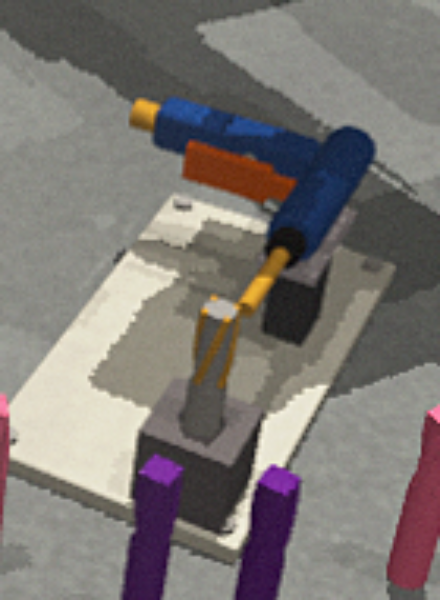

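The trigger has sprung back: its centroid is (444.3,234.5), against (444.0,234.4) before. The mill still stands at (210,360) and the gripper is clear.

```bash
python3 -c "
from plant import workorder
print(workorder.close_job())"
```

```text
the job is handed in; nothing more can be done
None
```

I squeezed the blue gun's orange trigger fully home with a 30 N grip and held it for more than 2.5 s. I then released the gun, lifted the gripper 15 cm clear and handed the job in at about 10.4 s.

- **Squeeze:** the finger opening read 35.3–35.6 mm during the hold, against the 36 mm given for fully home. The travel of the second stage itself can't be read; I judged it from that width.
- **Trigger after release:** in the last scene picture it is back within 0.3 px of its starting position.
- **End mill:** it still stands upright in its nest.
- **Grey gun:** I never went near it, beyond passing above its level at the start. I took no final close-up of its black trigger.
- **Forces:** every reading at the end of a move was under 2 N.

No check failed or disagreed.

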